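# Lay out blower drive parts on their outlined mats

## Task

Lay out the four blower drive parts for reassembly: put each one on the rubber mat whose white outline matches it in shape and size (large pulley, small pulley, bearing block, connecting rod). Each part lies flat, same side up as now, centred in its outline and turned as drawn, the rod with its big end on the big ring. Leave the pressure gauge where it is.

Things in the scene. Friction and masses are not known exactly. Their poses are not given: they have to be found in the camera images.
- pulley_large: large aluminium toothed pulley standing on its flat face, outside diameter 64 mm, 30 mm high, six bolts and a black bore on top; origin at the centre of its underside, z up
- pulley_small: small aluminium toothed pulley, outside diameter 40 mm, 30 mm high, four bolts and a black bore on top; origin at the centre of its underside, z up
- block: dark steel bearing block, 80 mm long (x) by 36 mm wide (y) by 32 mm high, two bright-ringed bolt holes on top, same either way round; origin at the centre of its underside, z up
- rod: steel connecting rod lying flat, 125 mm long, 22 mm high: a big ring (outside diameter 40 mm, centre at x = -30.5 mm) and a small ring (26 mm, centre at x = +61.5 mm) joined by a straight shank 16 mm wide (y), 21 mm high, bare from x = -10 to +48 mm. x runs from big to small end, z up; origin at underside level, on the centre line, 12 mm from mid-length towards the big end
- mat_large: black rubber mat 90 mm by 90 mm, 3 mm thick, fixed to the table, with a white circle of diameter 70 mm (for the large pulley); origin at the centre of mat and circle, on the table (mat's underside)
- mat_small: black rubber mat 90 mm by 90 mm, 3 mm thick, fixed, with a white circle of diameter 46 mm (for the small pulley); origin at the centre of mat and circle, on the table
- mat_block: black rubber mat 110 mm (x) by 70 mm (y), 3 mm thick, fixed, with a white rectangle 86 mm (x) by 42 mm (y) for the bearing block; origin at the centre of mat and rectangle, on the table
- mat_rod: black rubber mat 140 mm (x) by 62 mm (y), 3 mm thick, fixed, with the white outline of the rod along x, the big ring towards -x and the small ring towards +x; origin at the mat's centre, on the table, which is the middle of the outline's length. In its place the rod's own origin lies at x = -12 mm, y = 0 of the mat, the rod's x along the mat's x
- gauge: bystander, leave alone: round black pressure gauge with white dial, diameter 52 mm, 28 mm high, with a brass stem reaching 54 mm from its centre along its x; origin at the centre of the case's underside

How it is judged (in metres and radians):
At the end, for the whole second after the job is handed in: All four lie flat and at rest on their own mats (undersides within 2 mm of its top, tilt under 0.1 rad), centred within 12 mm (the rod 11.5 mm lengthwise); block and rod turned within 0.22 rad of the outline, block either way round, rod with its big end on the big ring (horizontal distance between pulley_large and mat_large below 0.012 m and z of pulley_large in the frame of mat_large between 0.001 and 0.005 m and angle between each of pulley_large, pulley_small, block, rod's own z axis and vertical below 0.1 rad and linear speed of each of pulley_large, pulley_small, block, rod below 0.02 m/s and angular speed of each of pulley_large, pulley_small, block, rod below 0.2 rad/s and horizontal distance between pulley_small and mat_small below 0.012 m and z of pulley_small in the frame of mat_small between 0.001 and 0.005 m and horizontal distance between block and mat_block below 0.012 m and angle between the x axis of block and the x axis of mat_block, either way round below 0.22 rad and z of block in the frame of mat_block between 0.001 and 0.005 m and x of rod in the frame of mat_rod between -0.0235 and -0.0005 m and y of rod in the frame of mat_rod between -0.012 and 0.012 m and x of mat_rod in the frame of rod between 0.0005 and 0.0235 m and y of mat_rod in the frame of rod between -0.012 and 0.012 m and angle between the x axis of rod and the x axis of mat_rod, either way round below 0.22 rad and z of rod in the frame of mat_rod between 0.001 and 0.005 m); the robot touches nothing.
It fails at once if the pressure gauge is moved more than 20 mm (distance of gauge from where it was at the start of the episode above 0.02 m).
It also fails if it takes over 120 s, if anything falls off the work surface, if the arm or the gripper's body presses on something with over 40 N, if the wrist force passes 120 N, or if a joint passes its speed limit or range.

## Robot

A 6-joint arm with a two-finger parallel gripper is mounted at the origin on the work surface. World frame = base frame: x ahead of the robot, y to its left, z up, the work surface at z = 0. Lengths are in m, angles in degrees, forces in N, time in s.
With the tool pointing down it reaches from about 0.325 to 0.85 m from the base axis. Payload 4.4 kg.
Tool frame: the origin (TCP) lies midway between the tips of the shut fingers; the grasp point (between the pads) lies 19 mm behind it; z points along the fingers, y is the line along which they close (so a half turn about z gives the same grasp; the last joint's range is limited). The gripper opens to 94 mm and grips with 3 to 60 N. Pads are 16 mm wide; open, the fingers measure 119 mm over their backs; the gripper's body (75 mm by 177 mm) begins 78 mm behind the grasp point.
Start: joints at [60.189, 11.837, 88.321, -0, 79.842, -8.623], TCP at [0.208, 0.536, 0.205] pointing down, gripper open.
Joint ranges: [-156.59, 156.59], [-49.26, 127.26], [12.9, 141.05], [-63.56, 243.56], [4.71, 150.69], [-161.64, 161.64]. Speed limits (degrees/s): [159.86, 159.86, 180, 180, 180, 180].

## Interface

Orientations are given as [roll, pitch, yaw] about the fixed x, y, z axes, in that order (R = Rz(yaw) Ry(pitch) Rx(roll)).
In Python, from rig import robot, vision, find_in, masks_of, pinpoint gives the robot as it stands. The module is installed in compiled form; this text tells all that it offers.
- The arm moves only by the tool apply_moves, never from a script. Its argument "targets" is a list of rows, each an object with "dp": the shift along the tool's x, y, z in cm, a list of three; "angular": the turn, a rotation vector about the tool's x, y, z in units of 5 degrees (1.0 is 5 degrees), a list of three; "jaw": the closure, from 0 (fully open) to 1 (shut). In form: [{"dp": [x, y, z], "angular": [wx, wy, wz], "jaw": jaw}, ...]. A call has 1 to 20 rows; each row shifts and turns the commanded pose from where the row before left it, along the tool's axes as they then stand; what a row does not reach is not made up. A row lasts 1/12 s, in which the tool goes at most 41.7 mm and 7.16 degrees, less where a joint would pass 70% of its speed; a pose out of reach is approached as far as the arm can. A call with a gripper value outside its range is refused whole. The fingers move at their own pace and stop on an object; the grip force is fixed at half the most. Time passes only in rows, so rows that do not move let the fingers close. It gives the time, the measured TCP pose, the force, the opening and the grip force at its end, in the units of the state.
- robot.get_obs(): the state, without advancing time (a new reading comes with each control period).
- vision.grab_frame(name): name is "scene" or "top"; returns the picture (400x640x3 uint8, red, green, blue); there is no depth.
- vision.camera_info(name): a dict with "intrinsics" (3x3 intrinsics, pixels), "k1" (the pictures are not rectified: a ray, as slopes to the right and down, at radius r is drawn at 1 + k1 r^2 times it, then the intrinsics apply), "eye" and "rotation" of the camera in the world. Camera axes: x right, y up, looking along -z (the intrinsics and any distortion apply to the point x, -y, -z); pixel columns grow to the right and rows downward; lengths in m; the calibration is good to about 2 mm. A picture is of the moment at which its call begins. camera_info takes no time and is no camera call.
- robot.sign_off(): hands the job in; it is judged then, once.
Trained networks look in the newest picture that a camera, given by its name, has taken for a name from the list of things; names that differ only in an ending like _2 or _b are one class to them, and where a whole thing is asked for, a point or a joint stands for the part that bears it (a point fixed in the world has none). Each returns a list of dicts, best first, with "p" (0 to 1); they miss things now and then, are a little off and sometimes report something else, mostly with a low value. They report only what shows in the picture. A call takes as long as a camera call.
- find_in(camera, target): "rect" ([left, top, width, height] in pixels, round what is visible of it).
- masks_of(camera, target): "mask" (400x640 bool, what is visible of it) and "rect" ([left, top, width, height] in pixels, round what is visible of it).
- pinpoint(camera, target): "pixel" ([column, row] in pixels: a listed point, or the origin of a listed thing).
The state is a dict: "clock": time; "joints": joint angles; "joint_vel": joint speeds; "tau": joint torques, N m; "tool_pos": TCP position; "tool_rot": TCP orientation; "wrist_force": force on the tool from outside, world axes, zero at the start; "torque": the same for the moment, N m; "gripper_width": finger opening in m; "grasp_force": force on a finger pad.
Only numpy, scipy, OpenCV 4.12 (cv2) and the standard library are available. Lean on these libraries where they do the work, as an engineer would, in place of code of your own. Each camera call takes 0.05 s, during which the arm holds its last target. There are 200 camera calls.

## Working session

There is one attempt and no reset: what is moved stays moved. The work goes in short steps, Python scripts to look and compute and a tool call to move; the robot and the scene stay as the last step left them, time stands still between calls to the robot, and variables do not carry over. Pictures are saved under pics/ and viewed, at most 14 in all, crops included, and the job is handed in when it is done.

Besides the shell and the picture viewer there is one more tool, called after "Call:" as name([rows], argument=value, ...), one row to a line, values as JSON. apply_moves: Moves the arm, as the interface text tells. Its arguments: {"type":"object","properties":{"targets":{"type":"array"}},"required":["targets"]}

```bash
mkdir -p pics
cat > h.py <<'E'
import numpy as np, cv2
from rig import robot, vision, find_in, masks_of, pinpoint
def ray(cam,px):
    c=vision.camera_info(cam);K=np.array(c["intrinsics"]);k=c["k1"]
    d=(np.array(px,float)-K[:2,2])/[K[0,0],K[1,1]]
    s=d.copy()
    for _ in range(20): s=d/(1+k*(s@s))
    return np.array(c["eye"]),np.array(c["rotation"])@np.array([s[0],-s[1],-1])
def at(cam,px,z):
    e,r=ray(cam,px);return (e+r*(z-e[2])/r[2])[:2]
def shot(cam,name):
    im=vision.grab_frame(cam);cv2.imwrite(f"pics/{name}.png",im[:,:,::-1]);return im
def topo(cam,mask,z):
    # rectify mask to plane z, min area rect and centroid in m
    ys,xs=np.nonzero(mask);
    P=np.array([at(cam,(x,y),z) for x,y in zip(xs,ys)]);return P
E
python3 - <<'E'
from h import *
for c in("top","scene"):
    shot(c,c+"0");i=vision.camera_info(c);print(c,np.round(i["eye"],3),np.round(i["rotation"],3).tolist(),i["intrinsics"],i["k1"])
H=dict(pulley_large=.03,pulley_small=.03,block=.032,rod=.022,mat_large=.003,mat_small=.003,mat_block=.003,mat_rod=.003,gauge=.028)
for n,h in H.items():
    for c in("top","scene"):
        zo=0
        r=pinpoint(c,n)[:2];print(n,c,[(round(q["p"],2),np.round(q["pixel"],1).tolist(),np.round(at(c,q["pixel"],zo),4).tolist()) for q in r])
    m=masks_of("top",n)
    for q in m[:2]:
        if q["mask"].sum()<50: continue
        P=topo("top",q["mask"],h).astype(np.float32)
        b=cv2.minAreaRect(P*1000);print("   mask",round(q["p"],2),q["rect"],np.round(P.mean(0),4),np.round(b[0],1),np.round(b[1],1),round(b[2],1))
print(robot.get_obs())
E
```

```text
top [ 0.327 -0.005  1.036] [10.834, 0.018, -89.058] [[369.97393025   0.         319.83509975]
 [  0.         369.97393025 204.20831268]
 [  0.           0.           1.        ]] 0.004652688448212157
scene [ 0.927 -0.74   1.008] [41.04, 0.275, 29.178] [[501.36745118   0.         327.69481829]
 [  0.         501.36745118 198.64041311]
 [  0.           0.           1.        ]] -0.05733794056485954Traceback (most recent call last):
  File "<stdin>", line 8, in <module>
  File "h.py", line 10, in at
    e,r=ray(cam,px);return (e+r*(z-e[2])/r[2])[:2]
                                         ~^^^
IndexError: invalid index to scalar variable.
```

View pics/top0.png

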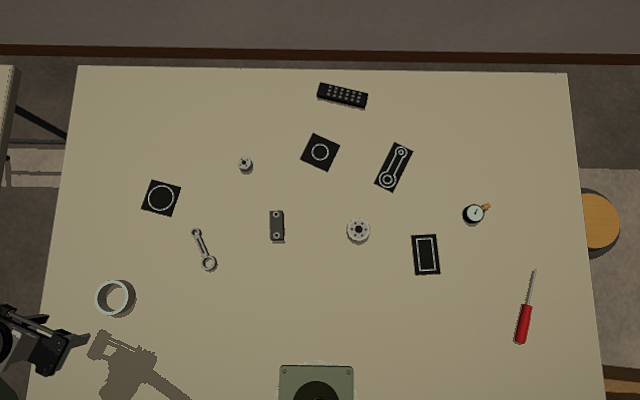

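View pics/scene0.png

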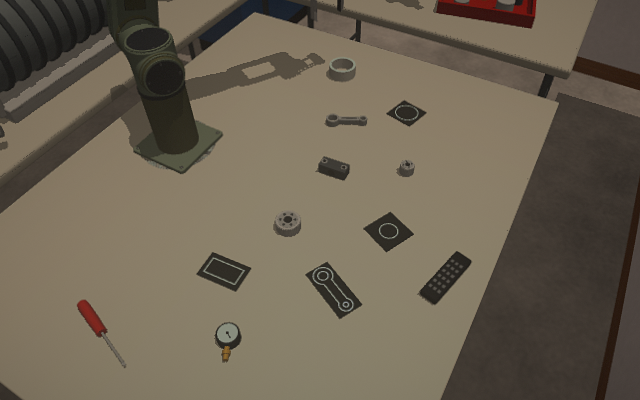

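The top view shows the large pulley at (358,230), the small pulley at (245,164), the block at (277,226) and the rod from its big end (209,264) to its small end (197,232). The mats are large (161,198), small (320,152), rod (394,167; big ring lower at (387,180)) and block (426,254). The gauge is at (474,213). Camera rotations are roll/pitch/yaw, so I'll fix the helper.

```bash
sed -i 's/np.array(c\["rotation"\])@/R.from_euler("xyz",c["rotation"],degrees=True).as_matrix()@/; 1a from scipy.spatial.transform import Rotation as R' h.py
python3 - <<'E'
from h import *
vision.grab_frame("top");vision.grab_frame("scene")
H=dict(pulley_large=.03,pulley_small=.03,block=.032,rod=.022,mat_large=.003,mat_small=.003,mat_block=.003,mat_rod=.003,gauge=.028)
for n,h in H.items():
    for c in("top","scene"):
        r=pinpoint(c,n)[:1];print(n,c,[(round(q["p"],2),np.round(q["pixel"],1).tolist(),np.round(at(c,q["pixel"],0),4).tolist()) for q in r])
        for q in masks_of(c,n)[:1]:
            P=topo(c,q["mask"],h*(1 if h<.01 else .6)).astype(np.float32)
            b=cv2.minAreaRect(P*1000);w,v=np.linalg.eigh(np.cov(P.T));a=np.degrees(np.arctan2(v[1,1],v[0,1]))
            print("   mask",round(q["p"],2),np.round(P.mean(0),4),np.round(b[0],1),np.round(b[1],1),round(b[2],1),"pca",round(a,1))
o=robot.get_obs();print({k:o[k] for k in("clock","tool_pos","tool_rot","wrist_force","gripper_width")})
for n,p,z in [("rodbig",(209,264),.022),("rodsmall",(197,232),.022),("matbig",(387,180),.003),("matsm",(400.5,152),.003)]: print(n,at("top",p,z))
E
```

```text
pulley_large top [(0.95, [354.1, 229.8], [0.4537, -0.0991])]
   mask 0.67 [ 0.452  -0.1069] [ 453.4 -106.2] [60.2 67.3] 45.3 pca 132.9
pulley_large scene [(0.79, [287.0, 227.1], [0.4514, -0.1102])]
   mask 0.77 [ 0.4547 -0.1093] [ 454.8 -108.2] [60.8 83.8] 33.0 pca 125.8
pulley_small top [(0.74, [244.9, 168.3], [0.628, 0.2177])]
   mask 0.76 [0.6367 0.217 ] [636.3 216.5] [42.2 34.4] 46.1 pca -136.3
pulley_small scene [(0.71, [402.1, 174.6], [0.6331, 0.2012])]
   mask 0.77 [0.6374 0.2149] [637.  214.9] [39.  64.4] 12.9 pca 104.8
block top [(0.85, [278.1, 224.6], [0.465, 0.1152])]
   mask 0.91 [0.4595 0.1165] [458.8 117.2] [78.7 36. ] 2.4 pca -171.9
block scene [(0.77, [337.3, 170.7], [0.4681, 0.1272])]
   mask 0.8 [0.4609 0.1155] [460.6 116.4] [88.5 58.8] 2.9 pca 173.2
rod top [(0.69, [203.2, 252.1], [0.3846, 0.3204])]
   mask 0.67 [ 0.388  -0.2915] [ 389.4 -291.6] [111.4  70.3] 4.3 pca -174.5
rod scene [(0.77, [339.4, 124.6], [0.38, 0.3034])]
   mask 0.79 [0.3899 0.317 ] [393.9 316.3] [124.9  66. ] 26.3 pca -150.8
mat_large top [(0.67, [160.8, 196.5], [0.5404, 0.4535])]
mat_large sce
[... 842 characters left out ...]
mask 0.76 [ 0.6419 -0.2144] [ 639.3 -213.1] [ 64.5 144.1] 63.8 pca 153.9
gauge top [(0.72, [470.8, 210.9], [0.5131, -0.4302])]
   mask 0.91 [ 0.5039 -0.4312] [ 502.5 -437.1] [51.  79.9] 4.6 pca 118.0
gauge scene [(0.71, [232.3, 339.1], [0.5109, -0.4265])]
   mask 0.67 [ 0.5088 -0.4343] [ 514.  -435.3] [52.4 86.3] 51.0 pca 123.4
{'clock': 2.05, 'tool_pos': array([0.20783162, 0.53611311, 0.20540689]), 'tool_rot': array([-1.79995540e+02, -6.77018830e-04,  1.58813028e+02]), 'wrist_force': array([0.29335095, 0.53535895, 0.18196609]), 'gripper_width': 0.0938302391966169}
rodbig [0.35168182 0.29538183]
rodsmall [0.43792172 0.33468407]
matbig [ 0.59893398 -0.19363738]
matsm [ 0.68389083 -0.23450548]
```

```bash
cat > plan.py <<'E'
import sys
from h import *
def plan(*wps):
    """wps: (x,y,z,yaw) ; prints turn units about tool z then dp cm in tool axes after the turn, yaw-only"""
    o=robot.get_obs();p=np.array(o["tool_pos"]);y=o["tool_rot"][2]
    print("now",np.round(p,4),np.round(o["tool_rot"],2),"w",round(o["gripper_width"],4),"t",round(o["clock"],2))
    for x in wps:
        t=np.array(x[:3]);dy=(x[3]-y+180)%360-180
        q=R.from_euler("xyz",[180,0,x[3]],degrees=True).as_matrix()
        d=q.T@(t-p)*100
        print(x,"turn z units",round(-dy/5,2),"dp",np.round(d,2));p=t;y=x[3]
if __name__=="__main__": plan(*eval("["+sys.argv[1]+"]"))
E
python3 plan.py "(.3853,.3107,.1,205),(.3853,.3107,.003,205)"
```

```text
now [0.2078 0.5361 0.2054] [-180.     -0.    158.81] w 0.0938 t 2.05
(0.3853, 0.3107, 0.1, 205) turn z units -9.24 dp [ -6.56 -27.93  10.54]
(0.3853, 0.3107, 0.003, 205) turn z units 0.0 dp [ 0.  -0.   9.7]
```

Call:
apply_moves([
  {"dp": [0, 0, 0], "angular": [0, 0, -1.32], "jaw": 0},
  {"dp": [0, 0, 0], "angular": [0, 0, -1.32], "jaw": 0},
  {"dp": [0, 0, 0], "angular": [0, 0, -1.32], "jaw": 0},
  {"dp": [0, 0, 0], "angular": [0, 0, -1.32], "jaw": 0},
  {"dp": [0, 0, 0], "angular": [0, 0, -1.32], "jaw": 0},
  {"dp": [0, 0, 0], "angular": [0, 0, -1.32], "jaw": 0},
  {"dp": [0, 0, 0], "angular": [0, 0, -1.32], "jaw": 0},
  {"dp": [-0.73, -3.1, 1.17], "angular": [0, 0, 0], "jaw": 0},
  {"dp": [-0.73, -3.1, 1.17], "angular": [0, 0, 0], "jaw": 0},
  {"dp": [-0.73, -3.1, 1.17], "angular": [0, 0, 0], "jaw": 0},
  {"dp": [-0.73, -3.1, 1.17], "angular": [0, 0, 0], "jaw": 0},
  {"dp": [-0.73, -3.1, 1.17], "angular": [0, 0, 0], "jaw": 0},
  {"dp": [-0.73, -3.1, 1.17], "angular": [0, 0, 0], "jaw": 0},
  {"dp": [-0.73, -3.1, 1.17], "angular": [0, 0, 0], "jaw": 0},
  {"dp": [-0.73, -3.1, 1.17], "angular": [0, 0, 0], "jaw": 0},
  {"dp": [-0.73, -3.1, 1.17], "angular": [0, 0, 0], "jaw": 0},
  {"dp": [0, 0, 0], "angular": [0, 0, 0], "jaw": 0},
  {"dp": [0, 0, 0], "angular": [0, 0, 0], "jaw": 0},
])

```text
clock: 3.55
tool_pos: [0.3856, 0.3098, 0.0996]
tool_rot: [180.0, -0.1, -155.2]
wrist_force: [-0.6, -0.0, 0.5]
gripper_width: 0.0944
grasp_force: 0.0
```

Run:
```python
from h import *
from plan import plan
plan((.3853,.3107,.1,205),(.3853,.3107,.003,205))
im=shot("scene","s1");cv2.imwrite("pics/s1c.png",cv2.resize(im[60:180,250:450,::-1],None,fx=4,fy=4,interpolation=3))
```

```text
now [0.3856 0.3098 0.0996] [ 1.7998e+02 -9.0000e-02 -1.5519e+02] w 0.0944 t 3.55
(0.3853, 0.3107, 0.1, 205) turn z units -0.04 dp [-0.01  0.09 -0.04]
(0.3853, 0.3107, 0.003, 205) turn z units 0.0 dp [ 0.  -0.   9.7]
```

View pics/s1c.png

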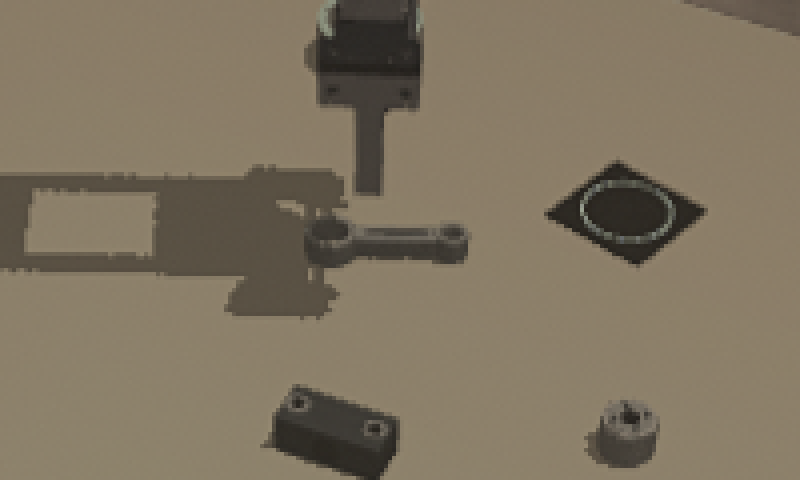

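The crop shows the gripper above the rod. The big ring is at about scene pixel (332.5,117) and the small ring at (363,118). I'll cross-check the rod pose from these pixels.

Run:
```python
from h import *
b=at("scene",(332.5,117),.022);s=at("scene",(363.2,118.3),.022);d=s-b
u=d/np.linalg.norm(d);print(b,s,np.linalg.norm(d),np.degrees(np.arctan2(*u[::-1])),"origin",(b+s)/2-.0155*u)
```

```text
[0.35680269 0.30157398] [0.44128268 0.34125146] 0.09333365319957036 25.157900266278855 origin [0.38501302 0.31482345]
```

Call:
apply_moves([
  {"dp": [-0.07, 0.06, 1.9], "angular": [0, 0, 0], "jaw": 0},
  {"dp": [-0.07, 0.06, 1.9], "angular": [0, 0, 0], "jaw": 0},
  {"dp": [-0.07, 0.06, 1.9], "angular": [0, 0, 0], "jaw": 0},
  {"dp": [-0.07, 0.06, 1.9], "angular": [0, 0, 0], "jaw": 0},
  {"dp": [-0.06, 0.04, 1.3], "angular": [0, 0, 0], "jaw": 0},
  {"dp": [0, 0, 0.7], "angular": [0, 0, 0], "jaw": 0},
  {"dp": [0, 0, 0], "angular": [0, 0, 0], "jaw": 0},
  {"dp": [0, 0, 0], "angular": [0, 0, 0], "jaw": 1},
  {"dp": [0, 0, 0], "angular": [0, 0, 0], "jaw": 1},
  {"dp": [0, 0, 0], "angular": [0, 0, 0], "jaw": 1},
  {"dp": [0, 0, 0], "angular": [0, 0, 0], "jaw": 1},
  {"dp": [0, 0, 0], "angular": [0, 0, 0], "jaw": 1},
  {"dp": [0, 0, 0], "angular": [0, 0, 0], "jaw": 1},
  {"dp": [0, 0, 0], "angular": [0, 0, 0], "jaw": 1},
  {"dp": [0, 0, 0], "angular": [0, 0, 0], "jaw": 1},
  {"dp": [0, 0, 0], "angular": [0, 0, 0], "jaw": 1},
])

```text
clock: 4.93
tool_pos: [0.3873, 0.315, 0.0042]
tool_rot: [180.0, 0.0, -155.0]
wrist_force: [-0.2, 0.4, -0.3]
gripper_width: 0.0373
grasp_force: 0.0
```

Call:
apply_moves([
  {"dp": [0, 0, 0], "angular": [0, 0, 0], "jaw": 1},
  {"dp": [0, 0, 0], "angular": [0, 0, 0], "jaw": 1},
  {"dp": [0, 0, 0], "angular": [0, 0, 0], "jaw": 1},
  {"dp": [0, 0, 0], "angular": [0, 0, 0], "jaw": 1},
  {"dp": [0, 0, 0], "angular": [0, 0, 0], "jaw": 1},
  {"dp": [0, 0, 0], "angular": [0, 0, 0], "jaw": 1},
  {"dp": [0, 0, 0], "angular": [0, 0, 0], "jaw": 1},
  {"dp": [0, 0, -1], "angular": [0, 0, 0], "jaw": 1},
  {"dp": [0, 0, -2], "angular": [0, 0, 0], "jaw": 1},
  {"dp": [0, 0, -2], "angular": [0, 0, 0], "jaw": 1},
  {"dp": [0, 0, -2], "angular": [0, 0, 0], "jaw": 1},
  {"dp": [0, 0, -1], "angular": [0, 0, 0], "jaw": 1},
  {"dp": [0, 0, 0], "angular": [0, 0, 0], "jaw": 1},
])

```text
clock: 6.02
tool_pos: [0.3892, 0.3161, 0.087]
tool_rot: [180.0, 0.3, -155.0]
wrist_force: [1.2, 0.8, -2.2]
gripper_width: 0.0151
grasp_force: 29.8
```

Run:
```python
from h import *
from plan import plan
im=shot("scene","s2");cv2.imwrite("pics/s2c.png",cv2.resize(im[40:160,270:430,::-1],None,fx=4,fy=4,interpolation=3))
u=np.array([np.cos(np.radians(-26.3)),np.sin(np.radians(-26.3))])
g=np.array([.638,-.2115])+u*(-.012+.005);print(g)
plan((.46,.05,.10,153.7),(*g,.10,153.7),(*g,.008,153.7))
```

```text
[ 0.63172459 -0.2083985 ]
now [0.3881 0.3155 0.0853] [ 1.7999e+02  1.6000e-01 -1.5499e+02] w 0.0158 t 6.07
(0.46, 0.05, 0.1, 153.7) turn z units 10.26 dp [-18.21 -20.61  -1.47]
(np.float64(0.6317245949873159), np.float64(-0.20839850166423074), 0.1, 153.7) turn z units -0.0 dp [-26.84 -15.56  -0.  ]
(np.float64(0.6317245949873159), np.float64(-0.20839850166423074), 0.008, 153.7) turn z units -0.0 dp [ 0.  -0.   9.2]
```

View pics/s2c.png

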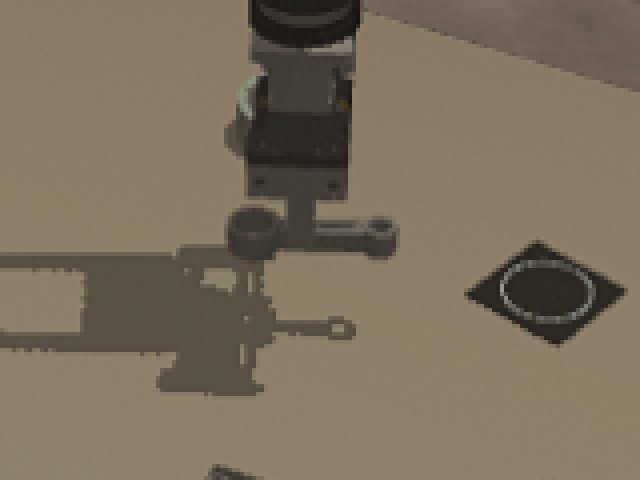

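Call:
apply_moves([
  {"dp": [0, 0, -0.2], "angular": [0, 0, 1.14], "jaw": 1},
  {"dp": [0, 0, -0.2], "angular": [0, 0, 1.14], "jaw": 1},
  {"dp": [0, 0, -0.2], "angular": [0, 0, 1.14], "jaw": 1},
  {"dp": [0, 0, -0.2], "angular": [0, 0, 1.14], "jaw": 1},
  {"dp": [0, 0, -0.2], "angular": [0, 0, 1.14], "jaw": 1},
  {"dp": [0, 0, -0.2], "angular": [0, 0, 1.14], "jaw": 1},
  {"dp": [0, 0, -0.1], "angular": [0, 0, 1.14], "jaw": 1},
  {"dp": [0, 0, -0.1], "angular": [0, 0, 1.14], "jaw": 1},
  {"dp": [0, 0, -0.1], "angular": [0, 0, 1.14], "jaw": 1},
  {"dp": [-1.2, -1, 0], "angular": [0, 0, 0], "jaw": 1},
  {"dp": [-2.4, -1.9, 0], "angular": [0, 0, 0], "jaw": 1},
  {"dp": [-2.4, -1.9, 0], "angular": [0, 0, 0], "jaw": 1},
  {"dp": [-2.4, -1.9, 0], "angular": [0, 0, 0], "jaw": 1},
  {"dp": [-2.4, -1.9, 0], "angular": [0, 0, 0], "jaw": 1},
  {"dp": [-2.4, -1.9, 0], "angular": [0, 0, 0], "jaw": 1},
  {"dp": [-2.4, -1.9, 0], "angular": [0, 0, 0], "jaw": 1},
  {"dp": [-2.4, -1.9, 0], "angular": [0, 0, 0], "jaw": 1},
  {"dp": [-2.4, -1.9, 0], "angular": [0, 0, 0], "jaw": 1},
  {"dp": [-2.4, -1.9, 0], "angular": [0, 0, 0], "jaw": 1},
  {"dp": [-2.4, -1.9, 0], "angular": [0, 0, 0], "jaw": 1},
])

```text
clock: 7.73
tool_pos: [0.5234, 0.0228, 0.0971]
tool_rot: [-179.9, -0.2, 153.7]
wrist_force: [0.4, 0.2, -2.5]
gripper_width: 0.0159
grasp_force: 29.8
```

Call:
apply_moves([
  {"dp": [-2.4, -2, 0], "angular": [0, 0, 0], "jaw": 1},
  {"dp": [-2.4, -2, 0], "angular": [0, 0, 0], "jaw": 1},
  {"dp": [-2.4, -2, 0], "angular": [0, 0, 0], "jaw": 1},
  {"dp": [-2.4, -2, 0], "angular": [0, 0, 0], "jaw": 1},
  {"dp": [-2.4, -2, 0], "angular": [0, 0, 0], "jaw": 1},
  {"dp": [-2.4, -2, 0], "angular": [0, 0, 0], "jaw": 1},
  {"dp": [-2.4, -2, 0], "angular": [0, 0, 0], "jaw": 1},
  {"dp": [-1.6, -1.2, 0], "angular": [0, 0, 0], "jaw": 1},
  {"dp": [-1, -0.8, 0], "angular": [0, 0, 0], "jaw": 1},
  {"dp": [0, 0, 0], "angular": [0, 0, 0], "jaw": 1},
  {"dp": [0, 0, 0], "angular": [0, 0, 0], "jaw": 1},
])

```text
clock: 8.65
tool_pos: [0.6265, -0.2045, 0.0974]
tool_rot: [180.0, -0.2, 153.7]
wrist_force: [-1.2, 0.4, -2.6]
gripper_width: 0.0156
grasp_force: 29.8
```

Run:
```python
from h import *
from plan import plan
im=shot("scene","s3");cv2.imwrite("pics/s3c.png",cv2.resize(im[220:340,250:410,::-1],None,fx=4,fy=4,interpolation=3))
plan((.6317,-.2084,.10,153.7),(.6317,-.2084,.008,153.7))
```

```text
now [ 0.6264 -0.2037  0.0977] [179.97  -0.2  153.73] w 0.016 t 8.7
(0.6317, -0.2084, 0.1, 153.7) turn z units 0.01 dp [-0.68 -0.18 -0.23]
(0.6317, -0.2084, 0.008, 153.7) turn z units -0.0 dp [ 0.  -0.   9.2]
```

View pics/s3c.png

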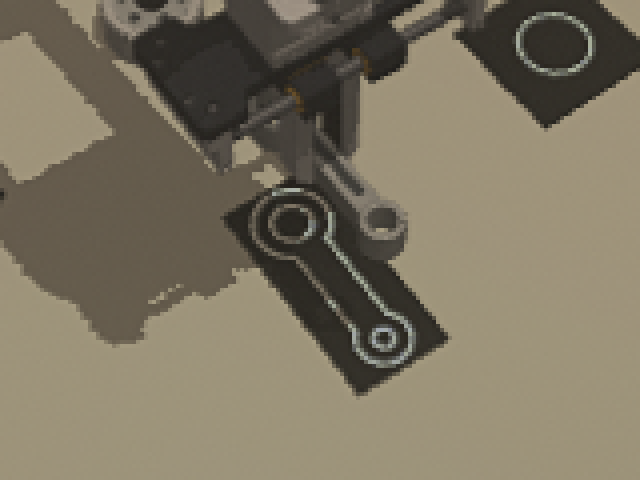

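The crop shows the rod held above the mat. The outline's big ring is at scene pixel (323,276), its small ring at (346,305), and the held small ring at (346,274). Orientation looks right.

Run:
```python
from h import *
from plan import plan
for c,b,s in(("scene",(323.25,276),(345.75,304.75)),("top",(387,180),(400.5,152))):
    b=at(c,b,.003);s=at(c,s,.003);d=s-b;u=d/np.linalg.norm(d);m=(b+s)/2-.0035*u
    print(c,np.linalg.norm(d),np.degrees(np.arctan2(u[1],u[0])),"mat",m)
q=at("scene",(345.75,274.25),.1155);o=np.array(robot.get_obs()["tool_pos"][:2]);d=q-o;u=d/np.linalg.norm(d)
print("held small ring",q,"dist grasp->small",np.linalg.norm(d),np.degrees(np.arctan2(d[1],d[0])))
```

```text
scene 0.09149826971627387 -26.932873351122982 mat [ 0.64223358 -0.21284925]
top 0.09427548887657555 -25.68966765144412 mat [ 0.63825836 -0.21255419]
held small ring [ 0.67965901 -0.22838058] dist grasp->small 0.05869531745258233 -24.82733562703748
```

Call:
apply_moves([
  {"dp": [-0.4, -0.1, 1], "angular": [0, 0, 0], "jaw": 1},
  {"dp": [-0.4, -0.1, 2], "angular": [0, 0, 0], "jaw": 1},
  {"dp": [0, 0, 2], "angular": [0, 0, 0], "jaw": 1},
  {"dp": [0, 0, 2], "angular": [0, 0, 0], "jaw": 1},
  {"dp": [0, 0, 1], "angular": [0, 0, 0], "jaw": 1},
  {"dp": [0, 0, 0.5], "angular": [0, 0, 0], "jaw": 1},
  {"dp": [0, 0, 0.4], "angular": [0, 0, 0], "jaw": 1},
  {"dp": [0, 0, 0], "angular": [0, 0, 0], "jaw": 1},
  {"dp": [0, 0, 0], "angular": [0, 0, 0], "jaw": 1},
  {"dp": [0, 0, 0], "angular": [0, 0, 0], "jaw": 1},
])

```text
clock: 9.53
tool_pos: [0.6351, -0.211, 0.0117]
tool_rot: [180.0, 0.2, 153.7]
wrist_force: [0.6, 0.8, -2.3]
gripper_width: 0.016
grasp_force: 29.8
```

Call:
apply_moves([
  {"dp": [0.2, 0, 0.2], "angular": [0, 0, 0], "jaw": 1},
  {"dp": [0, 0, 0.15], "angular": [0, 0, 0], "jaw": 1},
  {"dp": [0, 0, 0], "angular": [0, 0, 0], "jaw": 1},
  {"dp": [0, 0, 0], "angular": [0, 0, 0], "jaw": 1},
])

```text
clock: 9.87
tool_pos: [0.6325, -0.2099, 0.0072]
tool_rot: [180.0, 0.0, 153.7]
wrist_force: [0.6, 0.1, -0.8]
gripper_width: 0.0157
grasp_force: 29.8
```

Call:
apply_moves([
  {"dp": [0, 0, 0], "angular": [0, 0, 0], "jaw": 0},
  {"dp": [0, 0, 0], "angular": [0, 0, 0], "jaw": 0},
  {"dp": [0, 0, 0], "angular": [0, 0, 0], "jaw": 0},
  {"dp": [0, 0, 0], "angular": [0, 0, 0], "jaw": 0},
  {"dp": [0, 0, 0], "angular": [0, 0, 0], "jaw": 0},
  {"dp": [0, 0, 0], "angular": [0, 0, 0], "jaw": 0},
  {"dp": [0, 0, -1], "angular": [0, 0, 0], "jaw": 0},
  {"dp": [0, 0, -2], "angular": [0, 0, 0], "jaw": 0},
  {"dp": [0, 0, -3], "angular": [0, 0, 0], "jaw": 0},
  {"dp": [0, 0, -3], "angular": [0, 0, 0], "jaw": 0},
  {"dp": [0, 0, 0], "angular": [0, 0, 0], "jaw": 0},
])

```text
clock: 10.78
tool_pos: [0.6372, -0.212, 0.1054]
tool_rot: [180.0, 0.8, 153.7]
wrist_force: [1.5, -0.7, 1.8]
gripper_width: 0.0859
grasp_force: 0.0
```

```bash
python3 plan.py "(.4537,-.1075,.1,80),(.4537,-.1075,.006,80)"
```

```text
now [ 0.6372 -0.212   0.1054] [179.99   0.8  153.72] w 0.0859 t 10.78
(0.4537, -0.1075, 0.1, 80) turn z units 14.74 dp [  7.1  -19.88   0.54]
(0.4537, -0.1075, 0.006, 80) turn z units 0.0 dp [ 0.  -0.   9.4]
```

```bash
python3 plan.py "(.4537,-.1073,.1,153.7),(.4537,-.1073,.006,153.7)"
```

```text
now [ 0.6372 -0.212   0.1054] [179.99   0.8  153.72] w 0.0859 t 10.78
(0.4537, -0.1073, 0.1, 153.7) turn z units 0.0 dp [21.08  1.26  0.54]
(0.4537, -0.1073, 0.006, 153.7) turn z units -0.0 dp [ 0.  -0.   9.4]
```

Call:
apply_moves([
  {"dp": [1.6, 0.1, 0], "angular": [0, 0, 0], "jaw": 0},
  {"dp": [3, 0.2, 0], "angular": [0, 0, 0], "jaw": 0},
  {"dp": [3, 0.2, 0], "angular": [0, 0, 0], "jaw": 0},
  {"dp": [3, 0.2, 0], "angular": [0, 0, 0], "jaw": 0},
  {"dp": [3, 0.2, 0], "angular": [0, 0, 0], "jaw": 0},
  {"dp": [3, 0.2, 0], "angular": [0, 0, 0], "jaw": 0},
  {"dp": [2.4, 0.2, 0], "angular": [0, 0, 0], "jaw": 0},
  {"dp": [1.6, 0, 0], "angular": [0, 0, 0], "jaw": 0},
  {"dp": [0, 0, 0], "angular": [0, 0, 0], "jaw": 0},
  {"dp": [0, 0, 0], "angular": [0, 0, 0], "jaw": 0},
  {"dp": [0, 0, 0], "angular": [0, 0, 0], "jaw": 0},
])

```text
clock: 11.7
tool_pos: [0.4546, -0.1075, 0.0974]
tool_rot: [180.0, 0.1, 153.7]
wrist_force: [0.5, 0.0, -0.2]
gripper_width: 0.0943
grasp_force: 0.0
```

Run:
```python
from h import *
from plan import plan
plan((.4537,-.1073,.1,153.7),(.4537,-.1073,.006,153.7))
im=shot("scene","s4");cv2.imwrite("pics/s4c.png",cv2.resize(im[150:350,200:430,::-1],None,fx=3,fy=3,interpolation=3))
```

```text
now [ 0.4546 -0.1075  0.0974] [1.800e+02 1.400e-01 1.537e+02] w 0.0943 t 11.7
(0.4537, -0.1073, 0.1, 153.7) turn z units 0.0 dp [ 0.09 -0.02 -0.26]
(0.4537, -0.1073, 0.006, 153.7) turn z units -0.0 dp [ 0.  -0.   9.4]
```

View pics/s4c.png

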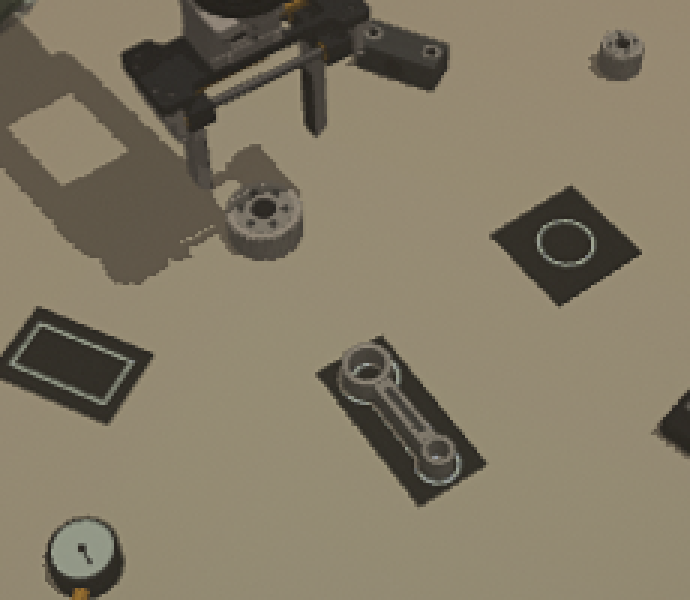

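The rod now lies on its outline. Its big ring top is at (323,272), its small ring top at (346,301), and the large pulley's bore at (288,219).

Run:
```python
from h import *
b=at("scene",(323,272.3),.025);s=at("scene",(346,300.7),.025);d=s-b;u=d/np.linalg.norm(d);m=(b+s)/2-.0035*u
print(np.linalg.norm(d),np.degrees(np.arctan2(u[1],u[0])),"rod mid (vs mat .6422,-.2128 same cam)",m)
print("pulley",at("scene",(287.7,219.3),.03), at("top",(358.5,229.5),.03))
```

```text
0.09023537133500407 -26.160753677322536 rod mid (vs mat .6422,-.2128 same cam) [ 0.64355205 -0.21559707]
pulley [ 0.45390106 -0.10720032] [ 0.45109588 -0.10843138]
```

Call:
apply_moves([
  {"dp": [0.1, 0, 1], "angular": [0, 0, 0], "jaw": 0},
  {"dp": [0, 0, 2], "angular": [0, 0, 0], "jaw": 0},
  {"dp": [0, 0, 2.4], "angular": [0, 0, 0], "jaw": 0},
  {"dp": [0, 0, 2], "angular": [0, 0, 0], "jaw": 0},
  {"dp": [0, 0, 1], "angular": [0, 0, 0], "jaw": 0},
  {"dp": [0, 0, 0.7], "angular": [0, 0, 0], "jaw": 0},
  {"dp": [0, 0, 0], "angular": [0, 0, 0], "jaw": 1},
  {"dp": [0, 0, 0], "angular": [0, 0, 0], "jaw": 1},
  {"dp": [0, 0, 0], "angular": [0, 0, 0], "jaw": 1},
  {"dp": [0, 0, 0], "angular": [0, 0, 0], "jaw": 1},
  {"dp": [0, 0, 0], "angular": [0, 0, 0], "jaw": 1},
  {"dp": [0, 0, 0], "angular": [0, 0, 0], "jaw": 1},
  {"dp": [0, 0, 0], "angular": [0, 0, 0], "jaw": 1},
  {"dp": [0, 0, 0], "angular": [0, 0, 0], "jaw": 1},
  {"dp": [0, 0, 0], "angular": [0, 0, 0], "jaw": 1},
])

```text
clock: 13.0
tool_pos: [0.4532, -0.1069, 0.0066]
tool_rot: [-180.0, 0.1, 153.7]
wrist_force: [-1.0, -0.6, 6.8]
gripper_width: 0.0617
grasp_force: 30.0
```

```bash
python3 plan.py "(.4535,-.1075,.1,153.7),(.5365,.454,.1,153.7)"
```

```text
now [ 0.4532 -0.1069  0.0066] [-1.7999e+02  1.1000e-01  1.5372e+02] w 0.0617 t 13.0
(0.4535, -0.1075, 0.1, 153.7) turn z units 0.0 dp [-0.06 -0.04 -9.34]
(0.5365, 0.454, 0.1, 153.7) turn z units -0.0 dp [17.44 54.02  0.  ]
```

Call:
apply_moves([
  {"dp": [0, 0, -1], "angular": [0, 0, 0], "jaw": 1},
  {"dp": [0, 0, -2], "angular": [0, 0, 0], "jaw": 1},
  {"dp": [0, 0, -2.5], "angular": [0, 0, 0], "jaw": 1},
  {"dp": [0, 0, -2.5], "angular": [0, 0, 0], "jaw": 1},
  {"dp": [0, 0, -1], "angular": [0, 0, 0], "jaw": 1},
  {"dp": [0, 0, 0], "angular": [0, 0, 0], "jaw": 1},
  {"dp": [0.5, 1.5, 0], "angular": [0, 0, 0], "jaw": 1},
  {"dp": [0.8, 2.5, 0], "angular": [0, 0, 0], "jaw": 1},
  {"dp": [0.8, 2.5, 0], "angular": [0, 0, 0], "jaw": 1},
  {"dp": [0.8, 2.5, 0], "angular": [0, 0, 0], "jaw": 1},
  {"dp": [0.8, 2.5, 0], "angular": [0, 0, 0], "jaw": 1},
  {"dp": [0.8, 2.5, 0], "angular": [0, 0, 0], "jaw": 1},
  {"dp": [0.8, 2.5, 0], "angular": [0, 0, 0], "jaw": 1},
  {"dp": [0.8, 2.5, 0], "angular": [0, 0, 0], "jaw": 1},
  {"dp": [0.8, 2.5, 0], "angular": [0, 0, 0], "jaw": 1},
  {"dp": [0.8, 2.5, 0], "angular": [0, 0, 0], "jaw": 1},
  {"dp": [0.8, 2.5, 0], "angular": [0, 0, 0], "jaw": 1},
])

```text
clock: 14.42
tool_pos: [0.4917, 0.17, 0.0933]
tool_rot: [-179.9, -0.2, 153.7]
wrist_force: [1.0, 0.6, -1.6]
gripper_width: 0.0614
grasp_force: 30.0
```

Call:
apply_moves([
  {"dp": [0.8, 2.5, 0], "angular": [0, 0, 0], "jaw": 1},
  {"dp": [0.8, 2.5, 0], "angular": [0, 0, 0], "jaw": 1},
  {"dp": [0.8, 2.5, 0], "angular": [0, 0, 0], "jaw": 1},
  {"dp": [0.8, 2.5, 0], "angular": [0, 0, 0], "jaw": 1},
  {"dp": [0.8, 2.5, 0], "angular": [0, 0, 0], "jaw": 1},
  {"dp": [0.8, 2.5, 0], "angular": [0, 0, 0], "jaw": 1},
  {"dp": [0.8, 2.5, 0], "angular": [0, 0, 0], "jaw": 1},
  {"dp": [0.8, 2.5, 0], "angular": [0, 0, 0], "jaw": 1},
  {"dp": [0.8, 2.5, 0], "angular": [0, 0, 0], "jaw": 1},
  {"dp": [0.8, 2.5, 0], "angular": [0, 0, 0], "jaw": 1},
  {"dp": [0.5, 1.5, 0], "angular": [0, 0, 0], "jaw": 1},
  {"dp": [0.3, 1, 0], "angular": [0, 0, 0], "jaw": 1},
  {"dp": [0, 0, 0], "angular": [0, 0, 0], "jaw": 1},
  {"dp": [0, 0, 0], "angular": [0, 0, 0], "jaw": 1},
  {"dp": [0, 0, 0], "angular": [0, 0, 0], "jaw": 1},
])

```text
clock: 15.67
tool_pos: [0.5358, 0.4529, 0.0944]
tool_rot: [-179.9, -0.0, 153.7]
wrist_force: [0.2, -0.7, -2.5]
gripper_width: 0.0614
grasp_force: 30.0
```

Run:
```python
from h import *
from plan import plan
plan((.5365,.454,.1,153.7))
im=shot("scene","s5");cv2.imwrite("pics/s5c.png",cv2.resize(im[30:180,310:510,::-1],None,fx=4,fy=4,interpolation=3))
```

```text
now [0.5358 0.4529 0.0944] [-1.7985e+02 -5.0000e-02  1.5368e+02] w 0.0614 t 15.67
(0.5365, 0.454, 0.1, 153.7) turn z units -0.0 dp [-0.01  0.13 -0.56]
```

View pics/s5c.png

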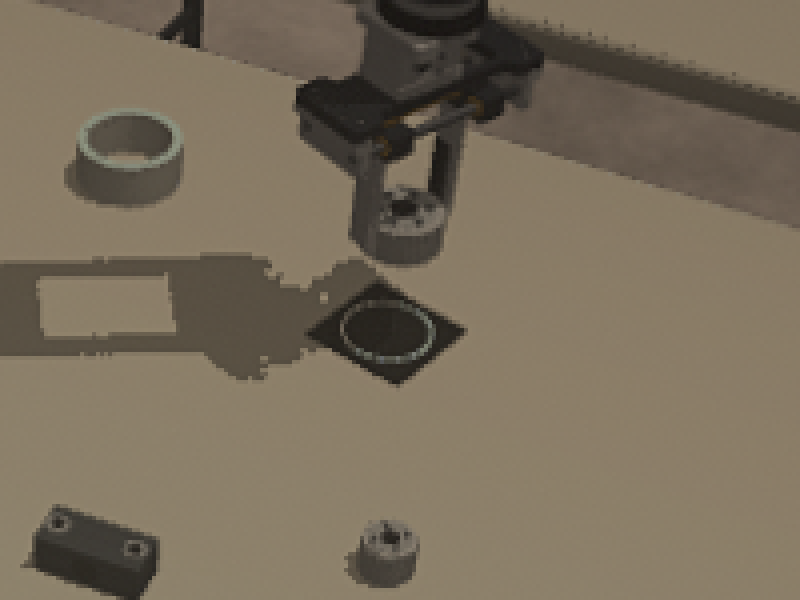

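The pulley is held level above the mat. The mat circle's centre is at scene pixel (407,112.8), the held bore at (411,82), the small pulley's bore at (407.5,164.5), and the block's holes at (324.5,160.5) and (343.5,167).

Run:
```python
from h import *
print("mat",at("scene",(407,112.75),.003),at("top",(160.5,198),.003))
print("held",at("scene",(411.2,81.75),.118))
print("small",at("scene",(407.5,164.5),.03),at("top",(244.5,163),.03))
a=at("scene",(324.5,160.5),.032);b=at("scene",(343.5,167),.032);print("block",(a+b)/2,np.degrees(np.arctan2(*(b-a)[::-1])))
```

```text
mat [0.53989639 0.4527473 ] [0.53542868 0.45258751]
held [0.53837056 0.45536065]
small [0.63940179 0.21582604] [0.63481049 0.21324095]
block [0.46186887 0.11872273] 3.0850673601027623
```

Call:
apply_moves([
  {"dp": [-0.1, 0, 1], "angular": [0, 0, 0], "jaw": 1},
  {"dp": [0, 0, 2], "angular": [0, 0, 0], "jaw": 1},
  {"dp": [0, 0, 2], "angular": [0, 0, 0], "jaw": 1},
  {"dp": [0, 0, 1.5], "angular": [0, 0, 0], "jaw": 1},
  {"dp": [0, 0, 1], "angular": [0, 0, 0], "jaw": 1},
  {"dp": [0, 0, 0.7], "angular": [0, 0, 0], "jaw": 1},
  {"dp": [0, 0, 0.2], "angular": [0, 0, 0], "jaw": 1},
  {"dp": [0, 0, 0], "angular": [0, 0, 0], "jaw": 1},
  {"dp": [0, 0, 0], "angular": [0, 0, 0], "jaw": 1},
  {"dp": [0, 0, 0], "angular": [0, 0, 0], "jaw": 1},
])

```text
clock: 16.55
tool_pos: [0.5383, 0.4546, 0.0131]
tool_rot: [179.9, 0.1, 153.7]
wrist_force: [0.1, 0.2, -1.7]
gripper_width: 0.0615
grasp_force: 30.0
```

Call:
apply_moves([
  {"dp": [0, -0.2, 0.2], "angular": [0, 0, 0], "jaw": 1},
  {"dp": [0, 0, 0.1], "angular": [0, 0, 0], "jaw": 1},
  {"dp": [0, 0, 0], "angular": [0, 0, 0], "jaw": 1},
  {"dp": [0, 0, 0], "angular": [0, 0, 0], "jaw": 1},
  {"dp": [0, 0, 0], "angular": [0, 0, 0], "jaw": 1},
])

```text
clock: 16.97
tool_pos: [0.5369, 0.4524, 0.0097]
tool_rot: [180.0, 0.0, 153.7]
wrist_force: [-0.9, -0.6, 4.6]
gripper_width: 0.0614
grasp_force: 30.0
```

Call:
apply_moves([
  {"dp": [0, 0, 0], "angular": [0, 0, 0], "jaw": 0},
  {"dp": [0, 0, 0], "angular": [0, 0, 0], "jaw": 0},
  {"dp": [0, 0, 0], "angular": [0, 0, 0], "jaw": 0},
  {"dp": [0, 0, 0], "angular": [0, 0, 0], "jaw": 0},
  {"dp": [0, 0, 0], "angular": [0, 0, 0], "jaw": 0},
  {"dp": [0, 0, -1], "angular": [0, 0, 0], "jaw": 0},
  {"dp": [0, 0, -2], "angular": [0, 0, 0], "jaw": 0},
  {"dp": [0, 0, -3], "angular": [0, 0, 0], "jaw": 0},
  {"dp": [0, 0, -3], "angular": [0, 0, 0], "jaw": 0},
  {"dp": [-1.5, -1.3, 0], "angular": [0, 0, 0], "jaw": 0},
  {"dp": [-3, -2.6, 0], "angular": [0, 0, 0], "jaw": 0},
  {"dp": [-3, -2.6, 0], "angular": [0, 0, 0], "jaw": 0},
  {"dp": [-3, -2.6, 0], "angular": [0, 0, 0], "jaw": 0},
  {"dp": [-3, -2.6, 0], "angular": [0, 0, 0], "jaw": 0},
  {"dp": [-3, -2.6, 0], "angular": [0, 0, 0], "jaw": 0},
  {"dp": [-2, -1.7, 0], "angular": [0, 0, 0], "jaw": 0},
  {"dp": [-1, -0.9, 0], "angular": [0, 0, 0], "jaw": 0},
  {"dp": [0, 0, 0], "angular": [0, 0, 0], "jaw": 0},
  {"dp": [0, 0, 0], "angular": [0, 0, 0], "jaw": 0},
  {"dp": [0, 0, 0], "angular": [0, 0, 0], "jaw": 0},
])

```text
clock: 18.63
tool_pos: [0.6357, 0.2161, 0.0988]
tool_rot: [180.0, -0.0, 153.8]
wrist_force: [-0.5, -0.0, -0.1]
gripper_width: 0.0944
grasp_force: 0.0
```

Run:
```python
from h import *
from plan import plan
plan((.637,.215,.1,153.7),(.637,.215,.0065,153.7),(.68,.0012,.0065,153.7))
vision.grab_frame("top");vision.grab_frame("scene")
for c in("top","scene"): print(c,[(round(q["p"],2),at(c,q["pixel"],.003)) for q in pinpoint(c,"pulley_large")[:1]])
```

```text
now [0.6357 0.2161 0.0988] [ 1.7997e+02 -4.0000e-02  1.5379e+02] w 0.0944 t 18.63
(0.637, 0.215, 0.1, 153.7) turn z units 0.02 dp [-0.17 -0.04 -0.12]
(0.637, 0.215, 0.0065, 153.7) turn z units -0.0 dp [ 0.   -0.    9.35]
(0.68, 0.0012, 0.0065, 153.7) turn z units -0.0 dp [-13.33 -17.26  -0.  ]
top [(0.61, array([0.53985624, 0.44902753]))]
scene []
```

Descend on the small pulley and close.

Call:
apply_moves([
  {"dp": [-0.1, 0, 1], "angular": [0, 0, 0], "jaw": 0},
  {"dp": [0, 0, 2], "angular": [0, 0, 0], "jaw": 0},
  {"dp": [0, 0, 2.5], "angular": [0, 0, 0], "jaw": 0},
  {"dp": [0, 0, 2], "angular": [0, 0, 0], "jaw": 0},
  {"dp": [0, 0, 1], "angular": [0, 0, 0], "jaw": 0},
  {"dp": [0, 0, 0.7], "angular": [0, 0, 0], "jaw": 0},
  {"dp": [0, 0, 0], "angular": [0, 0, 0], "jaw": 1},
  {"dp": [0, 0, 0], "angular": [0, 0, 0], "jaw": 1},
  {"dp": [0, 0, 0], "angular": [0, 0, 0], "jaw": 1},
  {"dp": [0, 0, 0], "angular": [0, 0, 0], "jaw": 1},
  {"dp": [0, 0, 0], "angular": [0, 0, 0], "jaw": 1},
  {"dp": [0, 0, 0], "angular": [0, 0, 0], "jaw": 1},
  {"dp": [0, 0, 0], "angular": [0, 0, 0], "jaw": 1},
  {"dp": [0, 0, 0], "angular": [0, 0, 0], "jaw": 1},
  {"dp": [0, 0, 0], "angular": [0, 0, 0], "jaw": 1},
  {"dp": [0, 0, 0], "angular": [0, 0, 0], "jaw": 1},
  {"dp": [0, 0, 0], "angular": [0, 0, 0], "jaw": 1},
  {"dp": [0, 0, 0], "angular": [0, 0, 0], "jaw": 1},
  {"dp": [0, 0, 0], "angular": [0, 0, 0], "jaw": 1},
])

```text
clock: 20.42
tool_pos: [0.6375, 0.214, 0.0069]
tool_rot: [180.0, 0.0, 153.7]
wrist_force: [-0.6, 1.2, 1.8]
gripper_width: 0.0374
grasp_force: 30.0
```

Call:
apply_moves([
  {"dp": [0, 0, -1], "angular": [0, 0, 0], "jaw": 1},
  {"dp": [0, 0, -2], "angular": [0, 0, 0], "jaw": 1},
  {"dp": [0, 0, -2], "angular": [0, 0, 0], "jaw": 1},
  {"dp": [0, 0, -2], "angular": [0, 0, 0], "jaw": 1},
  {"dp": [0, 0, -1], "angular": [0, 0, 0], "jaw": 1},
  {"dp": [-1.4, -1.8, 0], "angular": [0, 0, 0], "jaw": 1},
  {"dp": [-2, -2.6, 0], "angular": [0, 0, 0], "jaw": 1},
  {"dp": [-2, -2.6, 0], "angular": [0, 0, 0], "jaw": 1},
  {"dp": [-2, -2.6, 0], "angular": [0, 0, 0], "jaw": 1},
  {"dp": [-2, -2.6, 0], "angular": [0, 0, 0], "jaw": 1},
  {"dp": [-2, -2.6, 0], "angular": [0, 0, 0], "jaw": 1},
  {"dp": [-1.2, -1.6, 0], "angular": [0, 0, 0], "jaw": 1},
  {"dp": [-0.6, -0.8, 0], "angular": [0, 0, 0], "jaw": 1},
  {"dp": [0, 0, 0], "angular": [0, 0, 0], "jaw": 1},
  {"dp": [0, 0, 0], "angular": [0, 0, 0], "jaw": 1},
  {"dp": [0, 0, 0], "angular": [0, 0, 0], "jaw": 1},
])

```text
clock: 21.75
tool_pos: [0.6789, 0.0028, 0.0864]
tool_rot: [180.0, -0.1, 153.8]
wrist_force: [-0.4, 0.4, -1.4]
gripper_width: 0.0373
grasp_force: 30.0
```

Run:
```python
from h import *
from plan import plan
plan((.68,.0012,.01,153.7))
im=shot("scene","s6");cv2.imwrite("pics/s6c.png",cv2.resize(im[60:260,300:500,::-1],None,fx=3,fy=3,interpolation=3))
```

```text
now [0.6789 0.0028 0.0864] [ 1.7998e+02 -7.0000e-02  1.5378e+02] w 0.0373 t 21.75
(0.68, 0.0012, 0.01, 153.7) turn z units 0.02 dp [-0.17 -0.09  7.64]
```

View pics/s6c.png

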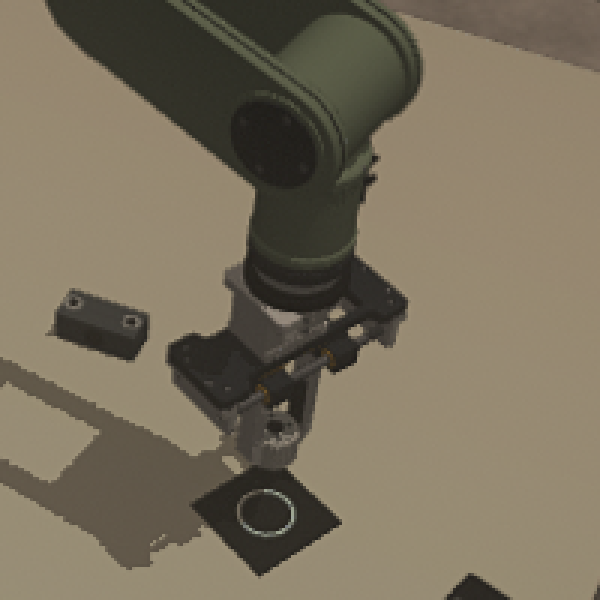

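The small pulley is held level. The circle centre is at about (388.7,230.7), which agrees with the earlier mat estimate.

Call:
apply_moves([
  {"dp": [-0.1, -0.1, 1], "angular": [0, 0, 0], "jaw": 1},
  {"dp": [0, 0, 2], "angular": [0, 0, 0], "jaw": 1},
  {"dp": [0, 0, 2], "angular": [0, 0, 0], "jaw": 1},
  {"dp": [0, 0, 1.2], "angular": [0, 0, 0], "jaw": 1},
  {"dp": [0, 0, 0.7], "angular": [0, 0, 0], "jaw": 1},
  {"dp": [0, 0, 0.4], "angular": [0, 0, 0], "jaw": 1},
  {"dp": [0, 0, 0], "angular": [0, 0, 0], "jaw": 1},
  {"dp": [0, 0, 0], "angular": [0, 0, 0], "jaw": 1},
  {"dp": [0, 0, 0], "angular": [0, 0, 0], "jaw": 1},
  {"dp": [0, 0, 0], "angular": [0, 0, 0], "jaw": 1},
])

```text
clock: 22.63
tool_pos: [0.681, -0.0003, 0.0151]
tool_rot: [180.0, 0.1, 153.7]
wrist_force: [0.3, -0.6, -0.4]
gripper_width: 0.0377
grasp_force: 30.0
```

Call:
apply_moves([
  {"dp": [0, 0.1, 0.3], "angular": [0, 0, 0], "jaw": 1},
  {"dp": [0, 0, 0.15], "angular": [0, 0, 0], "jaw": 1},
  {"dp": [0, 0, 0], "angular": [0, 0, 0], "jaw": 1},
  {"dp": [0, 0, 0], "angular": [0, 0, 0], "jaw": 1},
  {"dp": [0, 0, 0], "angular": [0, 0, 0], "jaw": 1},
])

```text
clock: 23.05
tool_pos: [0.681, 0.0007, 0.0099]
tool_rot: [180.0, 0.1, 153.7]
wrist_force: [0.7, 0.7, 2.4]
gripper_width: 0.0377
grasp_force: 30.0
```

Call:
apply_moves([
  {"dp": [0, 0, 0], "angular": [0, 0, 0], "jaw": 0},
  {"dp": [0, 0, 0], "angular": [0, 0, 0], "jaw": 0},
  {"dp": [0, 0, 0], "angular": [0, 0, 0], "jaw": 0},
  {"dp": [0, 0, 0], "angular": [0, 0, 0], "jaw": 0},
  {"dp": [0, 0, 0], "angular": [0, 0, 0], "jaw": 0},
  {"dp": [0, 0, -1], "angular": [0, 0, 0], "jaw": 0},
  {"dp": [0, 0, -2], "angular": [0, 0, 0], "jaw": 0},
  {"dp": [0, 0, -3], "angular": [0, 0, 0], "jaw": 0},
  {"dp": [0, 0, -3], "angular": [0, 0, 0], "jaw": 0},
  {"dp": [0, 0, 0], "angular": [0, 0, -1.17], "jaw": 0},
  {"dp": [0, 0, 0], "angular": [0, 0, -1.17], "jaw": 0},
  {"dp": [0, 0, 0], "angular": [0, 0, -1.17], "jaw": 0},
  {"dp": [0, 0, 0], "angular": [0, 0, -1.17], "jaw": 0},
  {"dp": [0, 0, 0], "angular": [0, 0, -1.17], "jaw": 0},
  {"dp": [0, 0, 0], "angular": [0, 0, 0], "jaw": 0},
  {"dp": [0, 0, 0], "angular": [0, 0, 0], "jaw": 0},
  {"dp": [0, 0, 0], "angular": [0, 0, 0], "jaw": 0},
])

```text
clock: 24.47
tool_pos: [0.6804, 0.0007, 0.0996]
tool_rot: [-180.0, 0.0, -177.2]
wrist_force: [-0.6, 0.0, 0.1]
gripper_width: 0.0942
grasp_force: 0.0
```

```bash
python3 plan.py "(.461,.117,.1,183),(.461,.117,.006,183)"
```

```text
now [0.6804 0.0007 0.0996] [-1.8000e+02  2.0000e-02 -1.7716e+02] w 0.0942 t 24.47
(0.461, 0.117, 0.1, 183) turn z units -0.03 dp [21.3  12.76 -0.04]
(0.461, 0.117, 0.006, 183) turn z units 0.0 dp [ 0.  -0.   9.4]
```

Call:
apply_moves([
  {"dp": [1.5, 0.9, 0], "angular": [0, 0, 0], "jaw": 0},
  {"dp": [3, 1.8, 0], "angular": [0, 0, 0], "jaw": 0},
  {"dp": [3, 1.8, 0], "angular": [0, 0, 0], "jaw": 0},
  {"dp": [3, 1.8, 0], "angular": [0, 0, 0], "jaw": 0},
  {"dp": [3, 1.8, 0], "angular": [0, 0, 0], "jaw": 0},
  {"dp": [3, 1.8, 0], "angular": [0, 0, 0], "jaw": 0},
  {"dp": [3, 1.8, 0], "angular": [0, 0, 0], "jaw": 0},
  {"dp": [1.8, 1.1, 0], "angular": [0, 0, 0], "jaw": 0},
  {"dp": [0, 0, 0], "angular": [0, 0, 0], "jaw": 0},
  {"dp": [0, 0, 0], "angular": [0, 0, 0], "jaw": 0},
  {"dp": [0, 0, 0], "angular": [0, 0, 0], "jaw": 0},
])

```text
clock: 25.38
tool_pos: [0.4625, 0.1173, 0.0999]
tool_rot: [-180.0, 0.1, -177.1]
wrist_force: [0.6, 0.1, 0.3]
gripper_width: 0.094
grasp_force: 0.0
```

Run:
```python
from h import *
from plan import plan
plan((.461,.117,.1,183),(.461,.117,.006,183))
im=shot("scene","s7");cv2.imwrite("pics/s7c.png",cv2.resize(im[90:300,190:430,::-1],None,fx=3,fy=2.8,interpolation=3))
```

```text
now [0.4625 0.1173 0.0999] [-1.7998e+02  1.3000e-01 -1.7708e+02] w 0.094 t 25.38
(0.461, 0.117, 0.1, 183) turn z units -0.02 dp [ 0.15 -0.02 -0.01]
(0.461, 0.117, 0.006, 183) turn z units 0.0 dp [ 0.  -0.   9.4]
```

View pics/s7c.png

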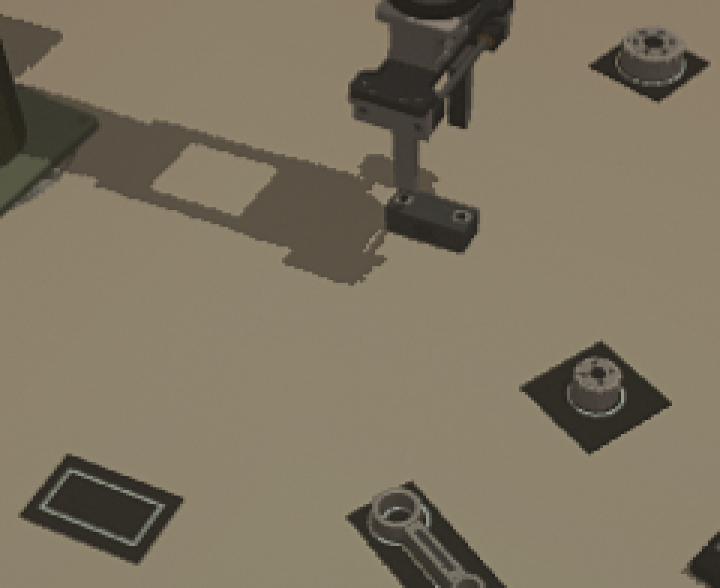

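Both pulleys sit inside their circles, and the block is under the gripper with its holes at about (325,161) and (344,167). Now I'll grasp it.

Call:
apply_moves([
  {"dp": [0.1, 0, 1], "angular": [0, 0, 0], "jaw": 0},
  {"dp": [0, 0, 2], "angular": [0, 0, 0], "jaw": 0},
  {"dp": [0, 0, 2.5], "angular": [0, 0, 0], "jaw": 0},
  {"dp": [0, 0, 2], "angular": [0, 0, 0], "jaw": 0},
  {"dp": [0, 0, 1.2], "angular": [0, 0, 0], "jaw": 0},
  {"dp": [0, 0, 0.6], "angular": [0, 0, 0], "jaw": 0},
  {"dp": [0, 0, 0], "angular": [0, 0, 0], "jaw": 1},
  {"dp": [0, 0, 0], "angular": [0, 0, 0], "jaw": 1},
  {"dp": [0, 0, 0], "angular": [0, 0, 0], "jaw": 1},
  {"dp": [0, 0, 0], "angular": [0, 0, 0], "jaw": 1},
  {"dp": [0, 0, 0], "angular": [0, 0, 0], "jaw": 1},
  {"dp": [0, 0, 0], "angular": [0, 0, 0], "jaw": 1},
  {"dp": [0, 0, 0], "angular": [0, 0, 0], "jaw": 1},
  {"dp": [0, 0, 0], "angular": [0, 0, 0], "jaw": 1},
  {"dp": [0, 0, 0], "angular": [0, 0, 0], "jaw": 1},
  {"dp": [0, 0, 0], "angular": [0, 0, 0], "jaw": 1},
  {"dp": [0, 0, 0], "angular": [0, 0, 0], "jaw": 1},
  {"dp": [0, 0, 0], "angular": [0, 0, 0], "jaw": 1},
  {"dp": [0, 0, 0], "angular": [0, 0, 0], "jaw": 1},
])

```text
clock: 27.02
tool_pos: [0.4601, 0.1174, 0.0063]
tool_rot: [-180.0, -0.0, -177.0]
wrist_force: [-1.3, -1.0, 2.5]
gripper_width: 0.0361
grasp_force: 30.0
```

Run:
```python
from h import *
from plan import plan
# white rectangle corners in s7c: scale (3,2.8), offset (190,90)
c=[at("scene",(190+x/3,90+y/2.8),.003) for x,y in((73,472),(164,505),(147,546),(40,506))]
print(np.mean(c,0),np.round(c,3).tolist())
plan((.3895,-.2955,.01,183))
```

```text
[ 0.39466144 -0.29489139] [[0.35, -0.279], [0.434, -0.271], [0.446, -0.31], [0.349, -0.32]]
now [0.4601 0.1174 0.0063] [-179.98   -0.   -177.03] w 0.0361 t 27.02
(0.3895, -0.2955, 0.01, 183) turn z units -0.01 dp [  9.21 -40.86  -0.37]
```

Call:
apply_moves([
  {"dp": [0, 0, -1], "angular": [0, 0, 0], "jaw": 1},
  {"dp": [0, 0, -2], "angular": [0, 0, 0], "jaw": 1},
  {"dp": [0, 0, -2], "angular": [0, 0, 0], "jaw": 1},
  {"dp": [0, 0, -2], "angular": [0, 0, 0], "jaw": 1},
  {"dp": [0, 0, -1], "angular": [0, 0, 0], "jaw": 1},
  {"dp": [0.3, -1.3, 0], "angular": [0, 0, 0], "jaw": 1},
  {"dp": [0.6, -2.6, 0], "angular": [0, 0, 0], "jaw": 1},
  {"dp": [0.6, -2.6, 0], "angular": [0, 0, 0], "jaw": 1},
  {"dp": [0.6, -2.6, 0], "angular": [0, 0, 0], "jaw": 1},
  {"dp": [0.6, -2.6, 0], "angular": [0, 0, 0], "jaw": 1},
  {"dp": [0.6, -2.6, 0], "angular": [0, 0, 0], "jaw": 1},
  {"dp": [0.6, -2.6, 0], "angular": [0, 0, 0], "jaw": 1},
  {"dp": [0.6, -2.6, 0], "angular": [0, 0, 0], "jaw": 1},
  {"dp": [0.6, -2.6, 0], "angular": [0, 0, 0], "jaw": 1},
  {"dp": [0.6, -2.6, 0], "angular": [0, 0, 0], "jaw": 1},
  {"dp": [0.6, -2.6, 0], "angular": [0, 0, 0], "jaw": 1},
  {"dp": [0.6, -2.6, 0], "angular": [0, 0, 0], "jaw": 1},
  {"dp": [0.6, -2.6, 0], "angular": [0, 0, 0], "jaw": 1},
])

```text
clock: 28.52
tool_pos: [0.4008, -0.2115, 0.0855]
tool_rot: [179.9, -0.1, -177.1]
wrist_force: [0.9, -0.7, -4.4]
gripper_width: 0.0359
grasp_force: 30.0
```

Call:
apply_moves([
  {"dp": [0.6, -2.6, 0], "angular": [0, 0, 0], "jaw": 1},
  {"dp": [0.6, -2.6, 0], "angular": [0, 0, 0], "jaw": 1},
  {"dp": [0.4, -1.9, 0], "angular": [0, 0, 0], "jaw": 1},
  {"dp": [0.2, -1.3, 0], "angular": [0, 0, -0.2], "jaw": 1},
  {"dp": [0, 0, 0], "angular": [0, 0, 0], "jaw": 1},
  {"dp": [0, 0, 0], "angular": [0, 0, 0], "jaw": 1},
  {"dp": [0, 0, 0], "angular": [0, 0, 0], "jaw": 1},
])

```text
clock: 29.1
tool_pos: [0.3877, -0.2944, 0.0854]
tool_rot: [179.9, -0.1, -176.1]
wrist_force: [-0.9, 0.8, -4.2]
gripper_width: 0.0361
grasp_force: 30.0
```

Run:
```python
from h import *
from plan import plan
plan((.390,-.2955,.01,184))
im=shot("scene","s8");cv2.imwrite("pics/s8c.png",cv2.resize(im[200:320,160:320,::-1],None,fx=4,fy=4,interpolation=3))
```

```text
now [ 0.3877 -0.2944  0.0854] [ 1.7987e+02 -6.0000e-02 -1.7606e+02] w 0.0361 t 29.1
(0.39, -0.2955, 0.01, 184) turn z units -0.01 dp [-0.23 -0.13  7.54]
```

View pics/s8c.png

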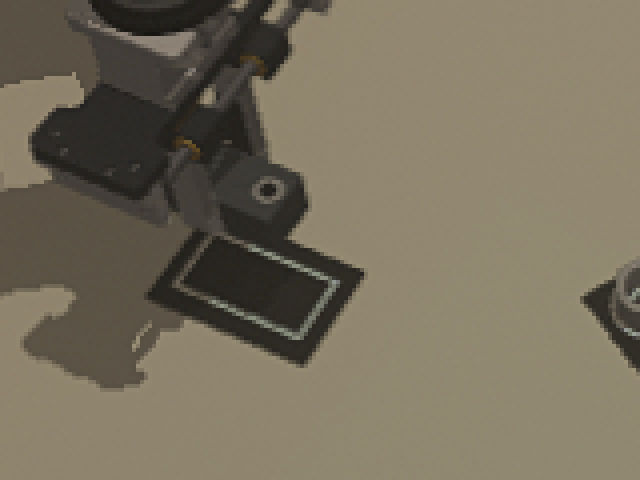

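The block is held level and parallel to the outline. Now I'll lower it.

Call:
apply_moves([
  {"dp": [-0.1, 0, 1], "angular": [0, 0, 0], "jaw": 1},
  {"dp": [-0.1, 0, 2], "angular": [0, 0, 0], "jaw": 1},
  {"dp": [0, 0, 2], "angular": [0, 0, 0], "jaw": 1},
  {"dp": [0, 0, 1.2], "angular": [0, 0, 0], "jaw": 1},
  {"dp": [0, 0, 0.7], "angular": [0, 0, 0], "jaw": 1},
  {"dp": [0, 0, 0.3], "angular": [0, 0, 0], "jaw": 1},
  {"dp": [0, 0, 0], "angular": [0, 0, 0], "jaw": 1},
  {"dp": [0, 0, 0], "angular": [0, 0, 0], "jaw": 1},
  {"dp": [0, 0, 0], "angular": [0, 0, 0], "jaw": 1},
  {"dp": [0, 0, 0], "angular": [0, 0, 0], "jaw": 1},
])

```text
clock: 29.98
tool_pos: [0.391, -0.2963, 0.0151]
tool_rot: [-179.9, 0.1, -176.0]
wrist_force: [0.3, 0.0, -3.9]
gripper_width: 0.0356
grasp_force: 30.0
```

Call:
apply_moves([
  {"dp": [0, 0, 0.3], "angular": [0, 0, 0], "jaw": 1},
  {"dp": [0, 0, 0.2], "angular": [0, 0, 0], "jaw": 1},
  {"dp": [0, 0, 0], "angular": [0, 0, 0], "jaw": 1},
  {"dp": [0, 0, 0], "angular": [0, 0, 0], "jaw": 1},
  {"dp": [0, 0, 0], "angular": [0, 0, 0], "jaw": 1},
])

```text
clock: 30.4
tool_pos: [0.3905, -0.2959, 0.0093]
tool_rot: [-180.0, 0.0, -176.0]
wrist_force: [-0.5, -1.2, -2.7]
gripper_width: 0.0359
grasp_force: 30.0
```

Now release, lift clear, and back away towards the base side so the camera can see.

Call:
apply_moves([
  {"dp": [0, 0, 0], "angular": [0, 0, 0], "jaw": 0},
  {"dp": [0, 0, 0], "angular": [0, 0, 0], "jaw": 0},
  {"dp": [0, 0, 0], "angular": [0, 0, 0], "jaw": 0},
  {"dp": [0, 0, 0], "angular": [0, 0, 0], "jaw": 0},
  {"dp": [0, 0, 0], "angular": [0, 0, 0], "jaw": 0},
  {"dp": [0, 0, -1], "angular": [0, 0, 0], "jaw": 0},
  {"dp": [0, 0, -2], "angular": [0, 0, 0], "jaw": 0},
  {"dp": [0, 0, -3], "angular": [0, 0, 0], "jaw": 0},
  {"dp": [0, 0, -3], "angular": [0, 0, 0], "jaw": 0},
  {"dp": [0, 3, -2], "angular": [0, 0, 0], "jaw": 0},
  {"dp": [0, 3, -1], "angular": [0, 0, 0], "jaw": 0},
  {"dp": [0, 3, 0], "angular": [0, 0, 0], "jaw": 0},
  {"dp": [0, 3, 0], "angular": [0, 0, 0], "jaw": 0},
  {"dp": [0, 3, 0], "angular": [0, 0, 0], "jaw": 0},
  {"dp": [0, 3, 0], "angular": [0, 0, 0], "jaw": 0},
  {"dp": [0, 3, 0], "angular": [0, 0, 0], "jaw": 0},
  {"dp": [0, 0, 0], "angular": [0, 0, 0], "jaw": 0},
  {"dp": [0, 0, 0], "angular": [0, 0, 0], "jaw": 0},
  {"dp": [0, 0, 0], "angular": [0, 0, 0], "jaw": 0},
])

```text
clock: 31.98
tool_pos: [0.3763, -0.0867, 0.1299]
tool_rot: [-179.9, 0.1, -176.0]
wrist_force: [1.0, -0.4, -0.0]
gripper_width: 0.0941
grasp_force: 0.0
```

Run:
```python
from h import *
im=shot("scene","s9");cv2.imwrite("pics/s9c.png",cv2.resize(im[80:350,190:440,::-1],None,fx=2.2,fy=2.2,interpolation=3))
t=shot("top","t9");cv2.imwrite("pics/t9c.png",cv2.resize(t[120:290,130:490,::-1],None,fx=2.2,fy=2.2,interpolation=3))
```

```text
(no output)
```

View pics/s9c.png

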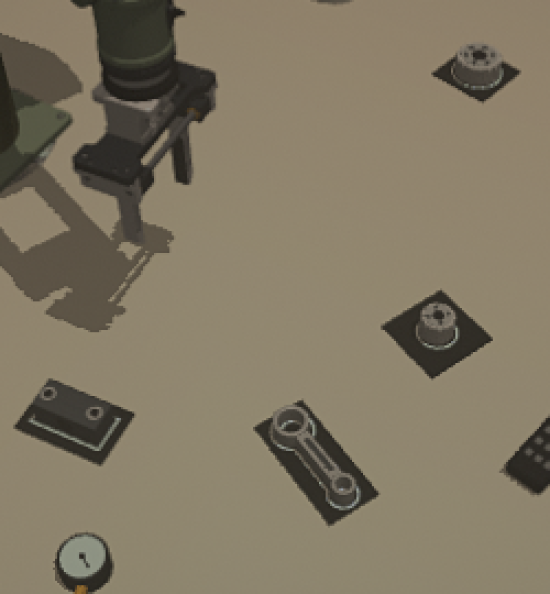

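View pics/t9c.png

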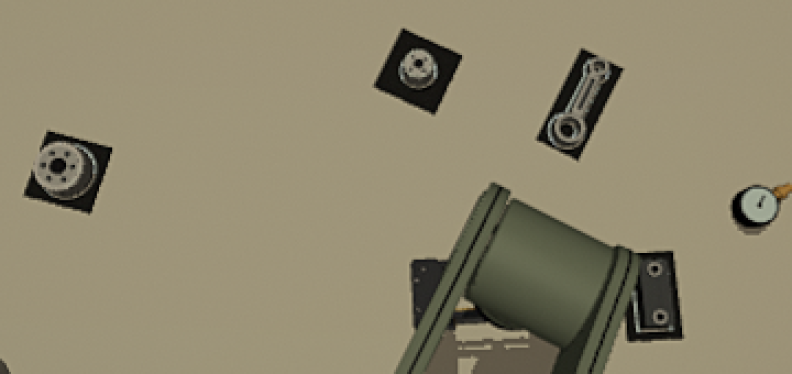

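All four parts appear to lie on their mats, and the gauge has not moved. The block's holes are at scene crop (48,394)/(95,413) and top crop (655,269)/(660,317). I'll check the centring with numbers.

Run:
```python
from h import *
S=lambda x,y:(190+x/2.2,80+y/2.2)
T=lambda x,y:(130+x/2.2,120+y/2.2)
for c,a,b in(("scene",S(48,394),S(95,413)),("top",T(655,269),T(660,317))):
    a=at(c,a,.035);b=at(c,b,.035);d=b-a;print("block",c,(a+b)/2,np.degrees(np.arctan2(d[1],d[0]))%180)
print("large",at("scene",S(479,55),.033),at("top",T(58,166),.033),"mat (.5385,.453)")
print("small",at("scene",S(438,315),.033),at("top",T(419,63),.033),"mat (.681,.001)")
b=at("top",T(566,129),.025);s=at("top",T(597,70),.025);d=s-b;u=d/np.linalg.norm(d);print("rod mid",(b+s)/2-.0035*u,np.degrees(np.arctan2(u[1],u[0])),"mat .640 -.2125")
```

```text
block scene [ 0.39333194 -0.2952594 ] 4.945575946985107
block top [ 0.38987036 -0.29650065] 3.753378348938554
large [0.53865266 0.4528336 ] [0.53638392 0.45142658] mat (.5385,.453)
small [0.68137205 0.0018417 ] [ 0.67985254 -0.00080164] mat (.681,.001)
rod mid [ 0.63389695 -0.20965932] -27.5687796884805 mat .640 -.2125
```

```bash
python3 -c "
from rig import robot
print(robot.sign_off())"
```

```text
the job is handed in; nothing more can be done
None
```

All four parts are on their matching mats, within about 5 mm of centre and a few degrees of the outlines by my camera estimates; the gauge was left alone and the job is handed in (no verdict came back).

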